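# Pop the battery hatch of the edge burnisher

## Robot

A 6-joint arm with a two-finger parallel gripper is mounted at the origin on the work surface. World frame = base frame: x ahead of the robot, y to its left, z up, the work surface at z = 0. Lengths are in m, angles in rad, forces in N, time in s.
With the tool pointing down it reaches from about 0.225 to 0.875 m from the base axis. Payload 3.4 kg.
Tool frame: the origin (TCP) lies between the finger pads; the fingertips stand 11 mm ahead of it and the grasp point (between the pads) lies 8 mm behind it (tcp_to_tips is the x of the fingertips in the tool frame, in m); x points along the fingers, y is the direction in which the jaws open and shut, and the axes are right-handed (so a half turn about x gives the same grasp; the last joint's range is limited). The gripper opens to 85 mm and grips with 20 to 120 N. Pads are 22 mm wide; open, the fingers measure 114 mm over their backs; the gripper's body (76 mm by 85 mm) begins 54 mm behind the grasp point. The pads swing forward as they close: fully open they stand 13 mm farther back than shut.
Start: joints at [-1.436, 0.276, 1.505, -0, 1.361, -0.121], TCP at [0.145, -0.556, 0.242] pointing down, gripper open.
Joint ranges: [-2.89, 2.89], [-0.75, 2.08], [0.22, 2.7], [-1.18, 4.32], [0.11, 2.71], [-2.7, 2.7]. Speed limits (rad/s): [2.57, 2.57, 3.14, 3.14, 3.14, 3.14].

## Interface

Orientations are given as a rotation vector (axis times angle).
In Python, from plant import observe, camera, hand_in, tcp_to_tips gives the robot as it stands.
- The arm moves only by the tool drive_tool, never from a script. Its argument "increments" is one flat list of numbers, 4 for each row, row after row: the shift along the world's x, y, z in m, then the turn about the world's z in rad. A call has 1 to 20 rows; each row shifts and turns the commanded pose from where the row before left it; what a row does not reach is not made up. A row lasts 1/12 s, in which the tool goes at most 41.7 mm and 7.16 degrees, less where a joint would pass 70% of its speed; a pose out of reach is approached as far as the arm can. A call is refused whole if a number of a shift passes 0.0417 or a number of a turn 0.125, either way. A call with a gripper value outside its range is refused whole. "jaw" is the opening, from -1 (shut) to 1 (fully open), set as the call begins (left out, the last holds). The fingers move at their own pace and stop on an object; the grip force is fixed at half the most. Time passes only in rows, so rows that do not move let the fingers close. It gives the time, the measured TCP pose, the force and the opening at its end, in the units of the state.
- observe(): the state, without advancing time (a new reading comes with each control period).
- camera(name): name is "side" or "top" or "wrist"; returns a dict with "img" (400x640x3 uint8, blue, green, red), "fx", "fy", "cx", "cy" (pixels), "dist" ([k1, k2, p1, p2, k3] as OpenCV has them; the pictures are not rectified), "xyz" and "rotation" of the camera in the world. Camera axes: x right, y up, looking along -z (the intrinsics and any distortion apply to the point x, -y, -z); pixel columns grow to the right and rows downward; lengths in m; the calibration is good to about 2 mm. A picture is of the moment at which its call begins. There is no depth.
- hand_in(): hands the job in, once; it reports no verdict.
The state is a dict: "time_s": time; "joints": joint angles; "qvel": joint speeds; "joint_torque": joint torques, N m; "tcp_pos": TCP position; "ee_rot": TCP orientation; "ft_force": force on the tool from outside, world axes, zero at the start; "ft_torque": the same for the moment, N m; "finger_gap": finger opening in m.
Only numpy, scipy, OpenCV 4.12 (cv2) and the standard library are available. Lean on these libraries where they do the work, as an engineer would, in place of code of your own. Each camera call takes 0.05 s, during which the arm holds its last target. There are 200 camera calls.

## Task

On the grey edge burnisher on the leather bench, press the orange spot of the black battery hatch fully down, once, with a fingertip and let go, so that the hatch springs up by itself and stays standing open; then finish clear of it. Do not push the hatch shut again or bend it back further than it springs, do not press the red power button, and leave the dye jar, thread spool and hammer where they are.

Things in the scene. Friction and masses are not known exactly. Their poses are not given: they have to be found in the camera images.
- burnisher: leather edge burnisher, a grey box bolted to the bench, 170 (x) by 260 (y) by 110 mm high. Origin: centre of its underside; x to its back, z up. On its flat top: battery hatch on the +y half; red power button and black speed dial (32 mm across, 13 high) on the -y half. A wooden burnishing head sticks out 99 mm at the -y side, 65 mm up; two low feet reach 25 mm out at the +y side.
- hatch_pad (a point): centre of the orange spot (26 mm across) on the battery hatch's top face: press here, downwards. The hatch is a black plate 110 (x) by 64 (y) by 14 mm, its top 14 mm above the deck when shut. The spot is 20 mm from its free front edge (-x), 90 mm from the hinge, midway across. Axes: x to the hinge, y along it, z out of the top face; shut, they match the burnisher's.
- hatch_hinge (a point): hinge axis of the hatch, along local y, at its back (+x) edge, 2 mm above the deck
- hatch (a joint): angle, rad: 0 to 0.015 shut and latched, positive open (front edge up), -0.087 pressed to the stop (7.8 mm down at the spot; 4 to 5 N, then hard). Pressed to the stop and let go it springs up to about 1.1 within 2 s, softly, and may follow the finger with up to 4 N; pressed less than 0.06 it stays latched. Pushed right down from open it latches shut again. Force can bend it to 1.5.
- follower (a joint): hidden latch pin inside the battery bay, m: 0 = holding the hatch shut; about +0.004 while the hatch is pressed in; about -0.003 once it has popped; beyond -0.0055 only while the open hatch is being pushed shut again. Cannot be touched.
- power (a joint): red round power button (24 mm across, in a black collar) on the burnisher's deck, m: 0 = out, 0.005 = pressed. 130 mm from the orange spot, towards -y. Leave alone.
- dye_jar: closed amber glass jar of edge dye, 54 mm across, 65 mm high, standing loose in front of the burnisher; origin at the centre of its underside. Bystander.
- thread_spool: white spool of thread, 48 mm across, 60 mm high, standing loose beside the hatch end of the burnisher; origin at the centre of its underside. Bystander.
- hammer: hammer lying loose behind the burnisher, origin under the tool, its x axis along the handle towards the head. Bystander.

How it is judged:
On the way, in this order (a step that is already met when the one before it is completed fails the run):
1. the gripper, at the orange spot, presses the hatch in against its latch (value of joint hatch below -0.06 rad and contact force between the fingers and burnisher above 0.5 N and horizontal distance between the grasp point and hatch_pad below 0.05 m), for 0.02 s.
2. the hatch pops up and stands open with no finger on it (value of joint hatch above 0.9 rad and contact force between each of the arm, the fingers and burnisher below 0.1 N), for 0.3 s.
At the end, for the whole second after the job is handed in: The hatch stands open by itself at 0.9 to 1.25 rad, moving slower than 0.1 rad/s, the power button is out (under 2 mm), and jar, spool and hammer are within 15 mm of where they started (value of joint hatch between 0.9 and 1.25 rad and velocity of joint hatch between -0.1 and 0.1 rad/s and value of joint power below 0.002 m and distance of each of dye_jar, thread_spool, hammer from where it was at the start of the episode below 0.015 m); the robot touches nothing.
It fails at once if the open hatch is pushed shut again (a second press) (value of joint follower below -0.0055 m).
It fails at once if the hatch is lifted or bent back further than it springs (value of joint hatch above 1.3 rad).
It fails at once if the power button is pressed (value of joint power above 0.003 m).
It fails at once if a bystander is moved, lifted or knocked over (distance of any of dye_jar, thread_spool, hammer from where it was at the start of the episode above 0.02 m).
It also fails if it takes over 27 s, if anything falls off the work surface, if the arm or the gripper's body presses on something with over 40 N, if the wrist force passes 120 N, or if a joint passes its speed limit or range.

## Working session

There is one attempt and no reset: what is moved stays moved. The work goes in short steps, Python scripts to look and compute and a tool call to move; the robot and the scene stay as the last step left them, time stands still between calls to the robot, and variables do not carry over. Pictures are saved under pics/ and viewed, about 8 in all and at most 12, crops included, and the job is handed in when it is done.

Besides the shell and the picture viewer there is one more tool, called after "Call:" by a JSON object that holds its "fn" and its "kwargs". drive_tool: Moves the arm, as the interface text tells. Its arguments: {"type":"object","properties":{"increments":{"type":"array","items":{"type":"number"}},"jaw":{"type":"number"}},"required":["increments"]}

```bash
mkdir -p pics; cat > h.py <<'E'
import numpy as np, cv2
from scipy.spatial.transform import Rotation as R
from plant import observe, camera, hand_in, tcp_to_tips
def rot(c):
    r=np.array(c["rotation"],float)
    return r if r.shape==(3,3) else (R.from_rotvec(r).as_matrix() if r.size==3 else R.from_quat(r).as_matrix())
def K(c): return np.array([[c["fx"],0,c["cx"]],[0,c["fy"],c["cy"]],[0,0,1.]])
def ray(c,uv):
    p=cv2.undistortPoints(np.array([[uv]],float),K(c),np.array(c["dist"],float))[0,0]
    return np.array(c["xyz"],float), rot(c)@np.array([p[0],-p[1],-1])
def atz(c,uv,z):
    o,d=ray(c,uv); return o+d*(z-o[2])/d[2]
def orange(img):
    h=cv2.cvtColor(img,cv2.COLOR_BGR2HSV); return h
E
python3 - <<'E'
from h import *
for n in("side","top"):
    c=camera(n); cv2.imwrite(f"pics/{n}0.png",c["img"]); print(n,c["xyz"],np.array(c["rotation"]).tolist(),c["fx"],c["dist"])
print(observe(),tcp_to_tips)
E
```

```text
side [ 0.53693237 -0.5115921   0.5418453 ] [0.9703371400379319, -0.06040759248395642, -0.060131379819354513] 404.49684945204655 [-0.10025599  0.          0.          0.          0.        ]
top [0.4130793  0.13447126 0.9780155 ] [0.16193704050043173, -0.18187830549164263, -1.6089303180657044] 449.7796808835951 [-0.09550452  0.          0.          0.          0.        ]
{'time_s': 0.1, 'joints': array([-1.43598773e+00,  2.76531608e-01,  1.50602892e+00, -1.85755251e-05,
        1.36071675e+00, -1.21000437e-01]), 'qvel': array([-0.0002123 , -0.0009076 , -0.00239726, -0.00028047, -0.001236  ,
        0.0016224 ]), 'joint_torque': array([ 1.18941345e-03, -4.17700624e+01, -2.46405351e+01, -1.93378623e-04,
        5.82840876e-03,  1.74823686e-06]), 'tcp_pos': array([ 0.14541586, -0.5558227 ,  0.24151737]), 'ee_rot': array([ 2.0858032 ,  0.27002743, -2.08586586]), 'ft_force': array([-0.9010515 , -0.50300139,  0.07412811]), 'ft_torque': array([0.04838924, 0.03315635, 0.01905789]), 'finger_gap': 0.08544280720870931} 0.011
```

View pics/top0.png

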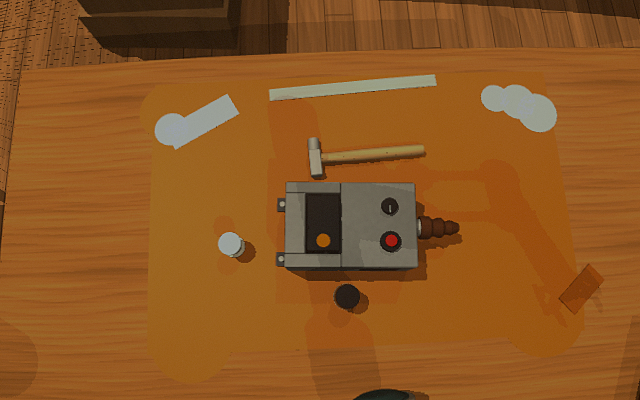

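View pics/side0.png

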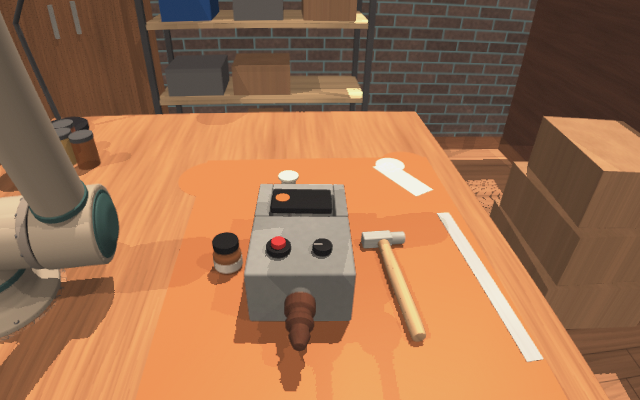

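The top view shows the orange spot at about (323,240), the red button at (391,241), the jar at (347,297), the spool at (231,244) and the hammer head at (315,157). In the side view the spot is at (283,198) and the button at (278,243).

```bash
python3 - <<'E'
from h import *
c=camera("top"); s=camera("side")
def cen(c,box,lo,hi):
    x0,y0,x1,y1=box; h=cv2.cvtColor(c["img"][y0:y1,x0:x1],cv2.COLOR_BGR2HSV)
    m=cv2.inRange(h,lo,hi); y,x=np.nonzero(m); return x.mean()+x0,y.mean()+y0,len(x)
ot=cen(c,(308,226,338,250),(5,150,110),(25,255,255)); os_=cen(s,(274,192,296,203),(3,130,110),(25,255,255))
print(ot,os_)
def tri(a,b):
    o1,d1=ray(c,a);o2,d2=ray(s,b)
    t=np.linalg.lstsq(np.c_[d1,-d2],o2-o1,rcond=None)[0]; p,q=o1+d1*t[0],o2+d2*t[1]; return (p+q)/2,np.linalg.norm(p-q)
print("spot",tri(ot[:2],os_[:2]),atz(c,ot[:2],.124),atz(s,os_[:2],.124))
rb=cen(c,(380,230,402,252),(0,150,90),(4,255,255)); print("button",rb,atz(c,rb[:2],.12), tri(rb[:2],(278,243)))
for n,uv,z in[("dial",(390,206),.12),("jar",(347,296),.065),("spool",(231,244),.06),("hamhead",(315,157),.03),("box c1",(286,183),.11),("c2",(414,184),.11),("c3",(417,268),.11),("c4",(286,268),.11)]: print(n,atz(c,uv,z).round(4))
E
```

```text
(np.float64(322.8611111111111), np.float64(239.88888888888889), 144) (np.float64(282.2121212121212), np.float64(196.92929292929293), 99)
spot (array([0.52284723, 0.11140736, 0.12717821]), np.float64(0.0013111471218626054)) [0.52259742 0.11125524 0.124     ] [0.52338857 0.11637363 0.124     ]
button (np.float64(391.05263157894734), np.float64(239.99122807017545), 114) [ 0.51680399 -0.01999837  0.12      ] (array([ 0.51649003, -0.01875692,  0.1266137 ]), np.float64(0.0009716234151408306))
dial [ 0.5835 -0.0233  0.12  ]
jar [0.4154 0.067  0.065 ]
spool [0.5305 0.2982 0.06  ]
hamhead [0.7189 0.1171 0.03  ]
box c1 [0.6415 0.1787 0.11  ]
c2 [ 0.6283 -0.0772  0.11  ]
c3 [ 0.4613 -0.0679  0.11  ]
c4 [0.4734 0.1841 0.11  ]
```

Call:
{"fn": "drive_tool", "kwargs": {"increments": [0.019,0.033,0,0,0.019,0.033,0,0,0.019,0.033,0,0,0.019,0.033,0,0,0.019,0.033,0,0,0.019,0.033,0,0,0.019,0.033,0,0,0.019,0.033,0,0,0.019,0.033,0,0,0.019,0.033,0,0,0.019,0.033,0,0,0.019,0.033,0,0,0.019,0.033,0,0,0.019,0.033,0,0,0.019,0.033,0,0,0.019,0.033,0,0,0.019,0.033,0,0,0.019,0.033,0,0,0,0,0,0,0,0,0,0], "jaw": -1}}

```text
time_s: 1.87
tcp_pos: [0.4878, 0.0393, 0.2419]
ee_rot: [2.082, 0.272, -2.084]
ft_force: [0.2, -0.2, 0.9]
finger_gap: -0.0002
```

Call:
{"fn": "drive_tool", "kwargs": {"increments": [0.0175,0.036,0,0,0.0175,0.036,0,0,0,0,-0.03,0,0,0,-0.03,0,0,0,0,0,0,0,0,0], "jaw": -1}}

```text
time_s: 2.37
tcp_pos: [0.5208, 0.1084, 0.1812]
ee_rot: [2.081, 0.266, -2.09]
ft_force: [-0.4, 0.1, 0.9]
finger_gap: -0.0002
```

```bash
python3 - <<'E'
from h import *
st=observe(); M=R.from_rotvec(st["ee_rot"]).as_matrix(); print(st["tcp_pos"],st["ft_force"],M.round(3).tolist())
c=camera("wrist"); s=camera("side")
tip=st["tcp_pos"]+M[:,0]*.011
def px(c,p):
    q=rot(c).T@(np.array(p)-c["xyz"]); return cv2.projectPoints(np.array([[q[0],-q[1],-q[2]]]),np.zeros(3),np.zeros(3),K(c),np.array(c["dist"],float))[0].ravel()
print("spot expected",px(c,[.5227,.1115,.124]),"tip",px(c,tip),"side tip",px(s,tip),px(s,[.5227,.1115,.124]))
h=cv2.resize(s["img"][100:260,200:400],None,fx=2.5,fy=2.5)
w=cv2.resize(c["img"],None,fx=.625,fy=.625)
cv2.imwrite("pics/a.png",np.hstack([w[:250],cv2.resize(s["img"][130:250,220:340],(250,250))])[:, :800])
E
```

```text
[0.52084638 0.10839935 0.18124111] [-0.3846145   0.07545347  0.86849531] [[-0.005, 0.252, -0.968], [-0.001, -0.968, -0.252], [-1.0, -0.0, 0.005]]
spot expected [313.20759435 219.00514862] tip [317.13116579 256.95360742] side tip [279.97179814 177.80719354] [281.8343257  198.39954622]
```

View pics/a.png

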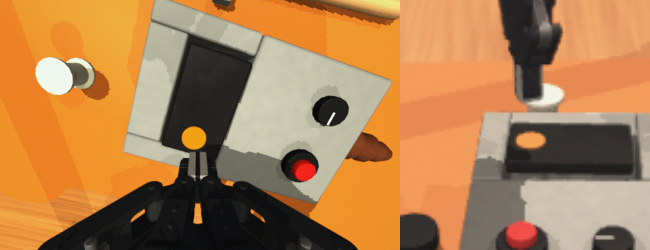

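The wrist view shows the orange spot at about (310,221), against a predicted (313,219). The localisation therefore holds to 1–2 mm, and the shut fingertips are just in front of and above the spot. Next I descend to just above it.

Call:
{"fn": "drive_tool", "kwargs": {"increments": [0.002,0.003,-0.02,0,0,0,-0.018,0,0,0,0,0,0,0,0,0], "jaw": -1}}

```text
time_s: 2.8
tcp_pos: [0.5249, 0.1121, 0.1455]
ee_rot: [2.087, 0.267, -2.084]
ft_force: [0.5, 0.3, 0.2]
finger_gap: 0.0004
```

Call:
{"fn": "drive_tool", "kwargs": {"increments": [0,0,-0.004,0,0,0,-0.003,0,0,0,-0.003,0,0,0,0,0], "jaw": -1}}

```text
time_s: 3.13
tcp_pos: [0.5251, 0.1126, 0.1348]
ee_rot: [2.087, 0.268, -2.083]
ft_force: [-0.0, 0.1, 3.0]
finger_gap: -0.0001
```

Call:
{"fn": "drive_tool", "kwargs": {"increments": [0,0,-0.003,0,0,0,-0.003,0,0,0,-0.002,0,0,0,0,0], "jaw": -1}}

```text
time_s: 3.47
tcp_pos: [0.5245, 0.1126, 0.1277]
ee_rot: [2.086, 0.268, -2.084]
ft_force: [-3.0, -1.2, 10.5]
finger_gap: 0.0001
```

Call:
{"fn": "drive_tool", "kwargs": {"increments": [0,0,-0.001,0,0,0,-0.001,0,0,0,0,0], "jaw": -1}}

```text
time_s: 3.72
tcp_pos: [0.5246, 0.1127, 0.1273]
ee_rot: [2.086, 0.268, -2.083]
ft_force: [-6.2, -1.6, 21.3]
finger_gap: -0.0
```

The hard stop is reached: the force rose from 10.5 to 21.3 N over 0.4 mm. I now release quickly upward and then move back towards −x.

Call:
{"fn": "drive_tool", "kwargs": {"increments": [0,0,0.035,0,0,0,0.04,0,-0.005,0,0.04,0,-0.02,0,0.035,0,-0.035,0,0.01,0,-0.04,0,0,0,-0.03,0,0,0,0,0,0,0,0,0,0,0,0,0,0,0,0,0,0,0,0,0,0,0,0,0,0,0,0,0,0,0,0,0,0,0,0,0,0,0,0,0,0,0,0,0,0,0,0,0,0,0,0,0,0,0], "jaw": -1}}

```text
time_s: 5.38
tcp_pos: [0.3945, 0.1127, 0.2844]
ee_rot: [2.085, 0.268, -2.085]
ft_force: [-0.1, 0.5, 0.1]
finger_gap: 0.0002
```

Call:
{"fn": "drive_tool", "kwargs": {"increments": [0,0,0,0,0,0,0,0,0,0,0,0,0,0,0,0,0,0,0,0,0,0,0,0,0,0,0,0,0,0,0,0,0,0,0,0,0,0,0,0,0,0,0,0,0,0,0,0,0,0,0,0,0,0,0,0,0,0,0,0,0,0,0,0,0,0,0,0,0,0,0,0,0,0,0,0,0,0,0,0], "jaw": -1}}

```text
time_s: 7.05
tcp_pos: [0.3945, 0.1127, 0.2843]
ee_rot: [2.085, 0.268, -2.085]
ft_force: [-0.4, 0.6, -0.6]
finger_gap: 0.0002
```

```bash
python3 - <<'E'
from h import *
st=observe(); print(st["time_s"],st["tcp_pos"],st["ft_force"])
a=camera("side")["img"]; t=camera("top")["img"]; b=camera("side")["img"]
print("motion",np.abs(a[100:260,200:400].astype(int)-b[100:260,200:400]).mean())
cv2.imwrite("pics/b.png",np.hstack([cv2.resize(b[110:310,190:430],(400,333)),cv2.resize(t[120:320,200:440],(400,333))]))
E
```

```text
7.05 [0.39447503 0.11266226 0.28432095] [-0.43457192  0.57070952 -0.64009138]
motion 0.5084791666666667
```

View pics/b.png

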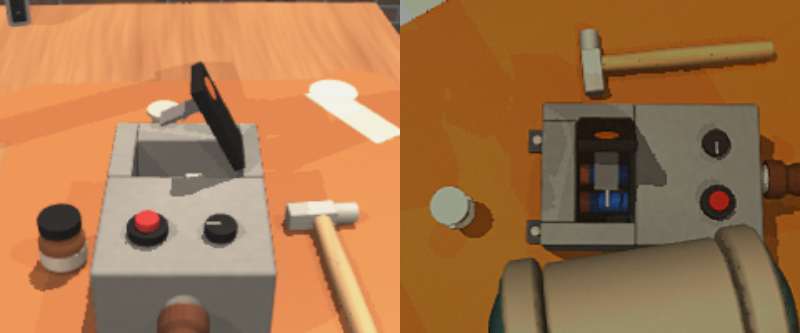

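The side view shows the hatch standing open, with the button, jar and hammer looking untouched and the arm clear. In the top view the spot now sits at about (324,200). I'll check the angle and stillness, then hand in.

```bash
python3 - <<'E'
from h import *
t=camera("top"); o0=np.array([.5227,.1115,.124]); ex=np.array([np.cos(.046),-np.sin(.046),0]); z=np.array([0,0,1])
h=o0+.09*ex-.012*z
def px(c,p):
    q=rot(c).T@(p-c["xyz"]); return cv2.projectPoints(np.array([[q[0],-q[1],-q[2]]]),np.zeros(3),np.zeros(3),K(c),np.array(c["dist"],float))[0].ravel().round(1)
for a in(.9,1.,1.1,1.2,1.3):
    print(a,px(t,h+.09*(-ex*np.cos(a)+z*np.sin(a))+.012*(z*np.cos(a)+ex*np.sin(a))))
im=[cv2.cvtColor(camera("side")["img"],cv2.COLOR_BGR2GRAY).astype(int) for _ in range(4)]
print([np.abs(i-im[0])[130:220,230:360].max() for i in im])
hs=cv2.cvtColor(t["img"][190:212,305:345],cv2.COLOR_BGR2HSV); y,x=np.nonzero(cv2.inRange(hs,(5,130,60),(25,255,255))); print("spot",x.mean()+305,y.mean()+190,len(x))
for n,uv,zz in[("jar",(347,296),.065),("spool",(231,244),.06)]: pass
E
```

```text
0.9 [323.4 210.9]
1.0 [323.5 206. ]
1.1 [323.5 201. ]
1.2 [323.5 195.9]
1.3 [323.5 190.8]
[np.int64(0), np.int64(4), np.int64(4), np.int64(5)]
spot 323.7413793103448 200.8448275862069 58
```

The measured spot row of 200.8 gives a hatch angle of about 1.10 rad, and it is not moving. Handing in.

```bash
python3 -c "from plant import hand_in; print(hand_in())"
```

```text
the job is handed in; nothing more can be done
None
```

The hatch was pressed down once with the shut fingertips on the orange spot and let go, and it now stands open by itself. I handed the job in a little after 7 s on the robot's clock; no verdict is reported.

- **Press:** the fingertips reached the hard stop, with the wrist reading about 21 N. I then withdrew straight up and back towards the robot.
- **Hatch:** the top camera puts it at about 1.10 rad, and repeated side pictures show it standing still.
- **Robot:** the arm is clear, at TCP (0.394, 0.113, 0.284), and the wrist force is down to sensor noise.
- **Surroundings:** the red button looks out, and the jar, spool and hammer look untouched in the pictures. I checked these by eye only and did not re-measure their positions.

No check failed or disagreed. The button's travel and the latch pin cannot be read directly, so those two limits are unconfirmed.

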